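# Clear and open the clay box with the sticky catch

## Task

Clear the lid of the wooden clay box by nesting the small terracotta pot that stands on it upright and all the way down into its twin on the bench, and let it go. Then tug the lid up by its knob before you touch the red catch, because nobody can see whether the catch has caught: if it has, slide the red thumb piece all the way along its slot and try again. Lift the lid about half open (around 45 degrees) and finish while still holding it there, steady, leaving the nested pots standing on the bench and the mallet, the clay block and the roller where they are.

Things in the scene. Friction and masses are not known exactly. Their poses are not given: they have to be found in the camera images.
- damp_box: Fixed wooden box for keeping clay, 220 mm (its x) by 320 mm (its y), rim 120 mm high, standing on the bench. Origin: centre of its underside; z up; its -x side is the front, which roughly faces the robot. A grey catch housing (32 mm in x by 110 mm in y, top 128 mm above the bench) sits on the front face, centred at x -126, y 60 mm of this frame.
- lid (a joint): Plywood lid, 10 mm thick (its top 130 mm above the bench), covering the whole box, hinged along the box's far (+x) top edge. Joint in rad: 0 shut, grows as the front edge rises, stop at 1.4. About 0.4 kg (hidden variation), so raising it at the knob takes about 1.5 to 3.5 N; it falls shut whenever it is let go. If it is caught, it lifts only about 0.03 rad (some 6 mm at the knob) and then stops hard; if not, it swings freely.
- lid_knob (a point): Centre of the dark round wooden knob on the lid, a ball 30 mm in diameter on a 14 mm stem. Lid shut: 162 mm above the bench, at x -75, y -60 mm of the box frame. It moves with the lid. The ball can turn between fingers as the lid tilts.
- lid_hinge (a point): Middle of the hinge line, at x 110, y 0, z 120 mm of the box frame; the hinge line runs along the box's y. Its axes are those of the box.
- catch (a joint): Red thumb piece of the catch, in m: 0 as found, 0.026 fully slid along its slot. It slides towards the box's +y (away from the knob) with about 1.5 to 3 N of friction and spring, and stays where it is left. Sliding it all the way releases the lid if caught (and does nothing if it is not); the snap bolt inside is hidden, so the thumb piece stands at 0 in either case. Once released the lid stays released.
- catch_tip (a point): Centre of the top face of the red thumb piece, an upright block 12 mm (box x) by 14 mm (box y) that stands 40 mm out of the top of the grey housing (top 168 mm above the bench); at joint 0 it lies at x -132, y 60 mm of the box frame.
- pot_a: Small terracotta pot standing upright on the lid, open at the top: 65 mm high, outer diameter 32 mm at the foot, with a straight collar 62 mm in diameter over its top 20 mm; mouth 50 mm wide inside; 90 g. Origin: centre of its underside, z up. Nested in its twin, its collar rests on the twin's rim and its origin lies 20 mm above the twin's, on the same axis.
- pot_b: Identical pot standing upright on the bench, to the robot's right of the box. Same size and origin.
- mallet: Mallet lying on the bench: light wooden handle, black rubber head 90 mm wide and 52 mm thick at its +x end; 256 mm long in all. Origin: under the handle, about the middle of its length. To be left alone.
- clay_block: White wrapped block of clay, 100 by 70 by 60 mm, on the bench. Origin: centre of its underside. To be left alone.
- roller: Wooden rolling pin, 260 mm long and 44 mm thick, lying on the bench. Origin: centre of its underside. To be left alone.

How it is judged:
By the outcome, as a careful person would: the job done as asked, in the order asked, and still so for the second after the job is handed in, while the arm keeps its last pose, push and grip.
It also fails if it takes over 72 s, if anything falls off the work surface, if the arm or the gripper's body presses on something with over 40 N, if the wrist force passes 120 N, or if a joint passes its speed limit or range.

## Robot

A 7-joint arm with a two-finger parallel gripper is mounted at the origin on the work surface. World frame = base frame: x ahead of the robot, y to its left, z up, the work surface at z = 0. Lengths are in m, angles in degrees, forces in N, time in s.
With the tool pointing down it reaches from about 0.425 to 0.875 m from the base axis. Payload 8.4 kg.
Tool frame: the origin (TCP) lies at the very end of the fingers, on their centre line; the grasp point (between the pads) lies 19 mm behind it; x points along the fingers, y is the direction in which the jaws open and shut, and the axes are right-handed (so a half turn about x gives the same grasp; the last joint's range is limited). The gripper opens to 87 mm and grips with 3 to 60 N. Pads are 19 mm wide; open, the fingers measure 117 mm over their backs; the gripper's body (75 mm by 190 mm) begins 51 mm behind the grasp point.
Start: joints at [-82.116, 19.091, 2.286, 83.961, -0.768, 76.965, -3.352], TCP at [0.152, 0.632, 0.189] pointing down, gripper open.
Joint ranges: [-147.57, 147.57], [-21.85, 119.76], [-74.77, 79.35], [14.55, 137.4], [-85.83, 265.84], [4.83, 119.75], [-152.11, 152.11]. Speed limits (degrees/s): [127.2, 127.2, 159.86, 159.86, 180, 180, 180].

## Interface

Orientations are given as [roll, pitch, yaw] about the fixed x, y, z axes, in that order (R = Rz(yaw) Ry(pitch) Rx(roll)).
In Python, from plant import status, imaging, job_done gives the robot as it stands.
- The arm moves only by the tool jog_arm, never from a script. Its argument "moves" is a list of rows, each a list of 7 numbers: the shift along the world's x, y, z in units of 0.15 m (1.0 is 0.15 m), then the turn, a rotation vector about the world's x, y, z in units of pi rad (1.0 is pi rad), then the finger opening in mm, from 0 to 87. A call has 1 to 5 rows; each row shifts and turns the commanded pose from where the row before left it; what a row does not reach is not made up. A row lasts 1/10 s, in which the tool goes at most 50 mm and 8.59 degrees, less where a joint would pass 70% of its speed; a pose out of reach is approached as far as the arm can. A call with a number of a shift or a turn outside -1 to 1 is refused whole. A call with a gripper value outside its range is refused whole. The fingers move at their own pace and stop on an object; the grip force is fixed at half the most. Time passes only in rows, so rows that do not move let the fingers close. It gives the time, the measured TCP pose, the force and the opening at its end, in the units of the state.
- status.sense(): the state, without advancing time (a new reading comes with each control period).
- imaging.snapshot(name): name is "side" or "top"; returns a dict with "pixels" (480x640x3 uint8, red, green, blue), "depth" (480x640 float32, m along the optical axis (not along the pixel's ray), 0 where there is no reading), "vfov" (degrees; the focal length in pixels is half the picture's height over the tangent of half this angle, whatever the lens; pixels are square), "cx", "cy" (the principal point, pixels), "dist" ([k1, k2, p1, p2, k3] as OpenCV has them; the pictures are not rectified), "cam_to_world" (4x4, takes a point from camera to world coordinates). Camera axes: x right, y down, z forward; pixel columns grow to the right and rows downward; lengths in m; the calibration is good to about 2 mm. A picture is of the moment at which its call begins.
- job_done(): hands the job in, once; it reports no verdict.
The state is a dict: "time": time; "joint_pos": joint angles; "qvel": joint speeds; "joint_efforts": joint torques, N m; "position": TCP position; "eef_rot": TCP orientation; "wrist_force": force on the tool from outside, world axes, zero at the start; "moment": the same for the moment, N m; "opening": opening from 0.0 (shut) to 1.0 (fully open).
Only numpy, scipy, OpenCV 4.12 (cv2) and the standard library are available. Lean on these libraries where they do the work, as an engineer would, in place of code of your own. Each camera call takes 0.05 s, during which the arm holds its last target. There are 200 camera calls.

## Working session

There is one attempt and no reset: what is moved stays moved. The work goes in short steps, Python scripts to look and compute and a tool call to move; the robot and the scene stay as the last step left them, time stands still between calls to the robot, and variables do not carry over. Pictures are saved under pics/ and viewed, about 8 in all and at most 12, crops included, and the job is handed in when it is done.

Besides the shell and the picture viewer there is one more tool, called after "Emit:" as name(argument=value, ...), one argument or row to a line, values as JSON. jog_arm: Moves the arm, as the interface text tells. Shifts and turns lie within -1 to 1; 1 stands for 0.15 m of shift or pi rad of turn. Its arguments: {"type":"object","properties":{"moves":{"type":"array","items":{"type":"array","items":{"type":"number"}}}},"required":["moves"]}

```bash
ls; mkdir -p pics
cat > h.py <<'E'
import numpy as np, cv2
from plant import status, imaging, job_done
def snap(n):
    s=imaging.snapshot(n); f=240/np.tan(np.radians(s['vfov'])/2)
    s['K']=np.array([[f,0,s['cx']],[0,f,s['cy']],[0,0,1.]]); s['d']=np.array(s['dist'],float); s['T']=np.array(s['cam_to_world']); return s
def save(s,fn,crop=None,scale=1):
    im=s['pixels'][:,:,::-1]
    if crop: x0,y0,x1,y1=crop; im=im[y0:y1,x0:x1]
    cv2.imwrite('pics/'+fn,cv2.resize(im,None,fx=scale,fy=scale,interpolation=cv2.INTER_CUBIC))
def ray(s,uv):
    p=cv2.undistortPoints(np.array(uv,float).reshape(-1,1,2),s['K'],s['d']).reshape(-1,2)
    d=np.c_[p,np.ones(len(p))]@s['T'][:3,:3].T
    return s['T'][:3,3],d
def onplane(s,uv,z):
    o,d=ray(s,uv); return o+d*((z-o[2])/d[:,2])[:,None]
def cloud(s):
    v,u=np.mgrid[:480,:640]; o,d=ray(s,np.stack([u,v],-1).reshape(-1,2))
    P=o+d*s['depth'].reshape(-1,1); P=P.reshape(480,640,3); P[s['depth']<=0]=np.nan; return P
def proj(s,P):
    Ti=np.linalg.inv(s['T']); return cv2.projectPoints(np.array(P,float).reshape(-1,1,3),cv2.Rodrigues(Ti[:3,:3])[0],Ti[:3,3],s['K'],s['d'])[0].reshape(-1,2)
E
python3 - <<'E'
from h import *
for n in('top','side'):
    s=snap(n); save(s,n+'0.png'); print(n,s['vfov'],s['T'][:3].round(3).tolist(),s['dist'])
print(status.sense())
E
```

```text
pics
top 52.55569908683465 [[-0.009, -0.995, 0.098, 0.468], [-0.999, 0.005, -0.031, 0.013], [0.031, -0.098, -0.995, 1.227]] [-0.09924761  0.          0.          0.          0.        ]
side 49.619372339369264 [[0.961, -0.145, 0.235, 0.279], [-0.276, -0.544, 0.792, -1.003], [0.013, -0.826, -0.563, 0.837]] [-0.09994062  0.          0.          0.          0.        ]
{'time': 0.1, 'joint_pos': array([-82.11662547,  19.12701679,   2.2874151 ,  84.00683196,
        -0.76755437,  76.96502211,  -3.35110595]), 'qvel': array([ 0.09701307, -0.0770496 ,  0.04303923, -0.16546956, -0.02688651,
        0.04266016,  0.00828823]), 'joint_efforts': array([ 4.22702651e-03, -6.57807827e+01,  1.33999955e+00, -4.04712975e+01,
       -5.97202359e-02,  4.09583095e-02,  5.30163834e-05]), 'position': array([0.15242849, 0.63138404, 0.18814958]), 'eef_rot': array([-85.4135417 ,  89.91638626, -98.98350345]), 'wrist_force': array([ 0.32603775, -0.27582798,  0.23616222]), 'moment': array([-0.04442352,  0.01654043, -0.01557569]), 'opening': 0.9946440089981942}
```

View pics/top0.png

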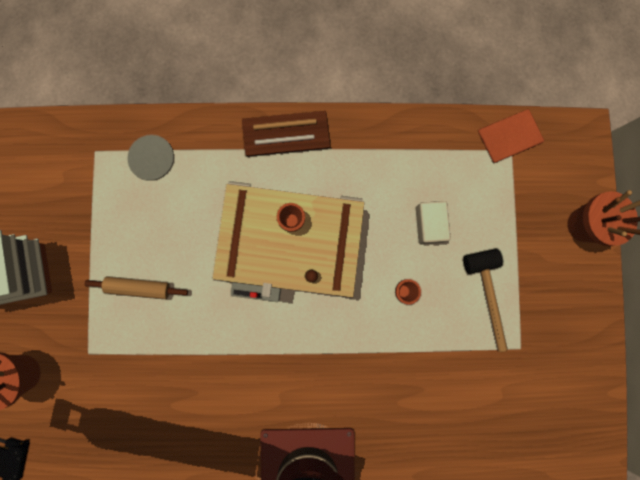

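View pics/side0.png

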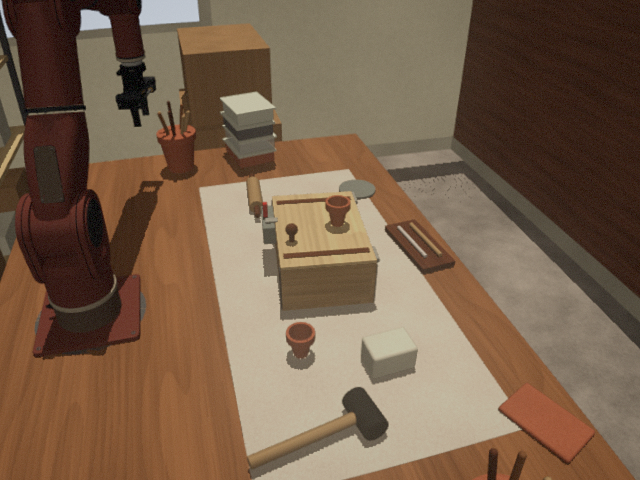

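The top view shows pot_a at (291,217) on the lid, pot_b at (408,292), the knob at (312,276) and the red catch at (253,294). In the side view the same things are at (338,208), (300,338), (291,232) and (265,210).

Run:
```python
from h import *
for n,boxes in(('top',dict(a=(270,198,312,236),b=(390,275,426,310),knob=(302,266,324,286),red=(246,286,262,302),lid=(214,184,366,298),clay=(412,195,455,248),mal=(458,245,508,275))),('side',dict(a=(320,190,356,232),b=(282,318,320,362),knob=(282,220,302,246),red=(258,198,270,222),clay=(355,325,420,380)))):
    s=snap(n); P=cloud(s); hsv=cv2.cvtColor(s['pixels'],cv2.COLOR_RGB2HSV).astype(int); print(n)
    for k,(x0,y0,x1,y1) in boxes.items():
        p=P[y0:y1,x0:x1].reshape(-1,3); h=hsv[y0:y1,x0:x1].reshape(-1,3); c=s['pixels'][y0:y1,x0:x1].reshape(-1,3).astype(int)
        if k in'ab':
            base=.13 if k=='a' else 0
            m=(p[:,2]>base+.047)&(p[:,2]<base+.08)
        elif k=='knob': m=(p[:,2]>.15)&(p[:,2]<.19)
        elif k=='red': m=((h[:,0]<6)|(h[:,0]>174))&(h[:,1]>170)&(h[:,2]>90)
        elif k=='lid':
            m=(abs(p[:,2]-.13)<.008); r=cv2.minAreaRect(p[m][:,:2].astype(np.float32)); print('lid rect',r, cv2.boxPoints(r).round(4).tolist())
        else: m=p[:,2]>.02
        q=p[m]
        if len(q): print(k,len(q),'mid',((np.nanmin(q,0)+np.nanmax(q,0))/2).round(4),'ext',np.ptp(q,0).round(4),'mean',q.mean(0).round(4),'zmax',q[:,2].max().round(4))
        if k in'ab':
            # rim ring circle fit
            zz=base+.065; m2=abs(p[:,2]-zz)<.006
            (cx,cy),r=cv2.minEnclosingCircle(p[m2][:,:2].astype(np.float32)); print('  circ',round(cx,4),round(cy,4),round(r,4))
```

```text
top
a 351 mid [0.6146 0.0351 0.1889] ext [0.0603 0.0601 0.0237] mean [0.6159 0.0347 0.1913] zmax 0.2008
  circ 0.6153 0.0347 0.031
b 291 mid [ 0.4508 -0.246   0.0585] ext [0.06   0.0624 0.023 ] mean [ 0.4508 -0.2458  0.0609] zmax 0.07
  circ 0.4502 -0.2459 0.0314
knob 147 mid [ 0.4893 -0.0085  0.1696] ext [0.0284 0.0285 0.0193] mean [ 0.4887 -0.0091  0.1718] zmax 0.1793
red 33 mid [0.4491 0.1166 0.1628] ext [0.0109 0.0124 0.0174] mean [0.4495 0.1165 0.1663] zmax 0.1715
lid rect ((0.559050440788269, 0.04093068838119507), (0.32081758975982666, 0.2577575445175171), 83.00948333740234) [[0.4115999937057495, -0.10260000079870224], [0.6674000024795532, -0.1340000033378601], [0.7064999938011169, 0.18449999392032623], [0.4507000148296356, 0.21580000221729279]]
lid 13476 mid [0.5716 0.0388 0.1301] ext [0.2586 0.34   0.0156] mean [0.5649 0.0431 0.1298] zmax 0.1379
clay 1253 mid [ 0.6221 -0.319   0.0431] ext [0.1034 0.0748 0.0461] mean [ 0.6199 -0.3136  0.0564] zmax 0.0661
mal 775 mid [ 0.5239 -0.445   0.0392] ext [0.066  0.0954 0.0375] mean [ 0.5228 -0.4414  0.0444] zmax 0.058
side
a 374 mid [0.616  0.0321 0.1875] ext [0.0602 0.0663 0.0207] mean [0.6165 0.0292 0.1881] zmax 0.1979
  circ 0.6164 0.0319 0.0339
b 494 mid [ 0.452  -0.2477  0.0573] ext [0.0619 0.0653 0.0205] mean [ 0.4523 -0.2496  0.0586] zmax 0.0676
  circ 0.4517 -0.2472 0.033
knob 126 mid [ 0.4901 -0.0159  0.1644] ext [0.0278 0.0248 0.0276] mean [ 0.4892 -0.0183  0.1675] zmax 0.1782
red 8 mid [0.4485 0.1113 0.1657] ext [0.0066 0.0082 0.0054] mean [0.4483 0.112  0.1663] zmax 0.1684
clay 1840 mid [ 0.6231 -0.3215  0.0421] ext [0.1035 0.0754 0.0441] mean [ 0.6173 -0.3322  0.0515] zmax 0.0642
```

```bash
cat >> h.py <<'E'
from scipy.spatial.transform import Rotation as Ro
def tool(): 
    s=status.sense(); return s,np.array(s['position']),Ro.from_euler('xyz',s['eef_rot'],degrees=True)
YAW=83.
def plan(xyz,yaw=YAW):
    s,p,R=tool(); x=np.array([0,0,-1.])
    best=None
    for a in(yaw,yaw+180):
        y=np.array([np.cos(np.radians(a)),np.sin(np.radians(a)),0]); G=Ro.from_matrix(np.c_[x,y,np.cross(x,y)])
        rv=(G*R.inv()).as_rotvec()
        if best is None or np.linalg.norm(rv)<np.linalg.norm(best): best=rv
    d=np.array(xyz)-p
    print('t',round(s['time'],2),'pos',p.round(4),'F',np.round(s['wrist_force'],1),'open',round(s['opening']*87,1),'J7',s['joint_pos'].round(0))
    print('delta mm',(d*1000).round(1),'units',(d/.15).round(3),'rot units',(best/np.pi).round(4),'deg',np.degrees(best).round(1))
E
python3 -c "
from h import *
plan([.6155,.034,.24]); print(tool()[2].as_matrix().round(3))"
```

```text
t 0.2 pos [0.1524 0.6315 0.1884] F [-0.8  0.4  0.9] open 87.3 J7 [-82.  19.   2.  84.  -1.  77.  -3.]
delta mm [ 463.1 -597.5   51.6] units [ 3.087 -3.984  0.344] rot units [ 0.0003 -0.      0.0365] deg [ 0.1 -0.   6.6]
[[-0.     0.235  0.972]
 [-0.001  0.972 -0.235]
 [-1.    -0.001  0.   ]]
```

Emit:
jog_arm(
  moves=[
    [0.19,-0.245,0.07,0,0,0.0073,87],
    [0.19,-0.245,0.07,0,0,0.0073,87],
    [0.19,-0.245,0.07,0,0,0.0073,87],
    [0.19,-0.245,0.07,0,0,0.0073,87],
    [0.19,-0.245,0.07,0,0,0.0073,87],
  ],
)

```text
time: 0.7
position: [0.2959, 0.4463, 0.2418]
eef_rot: [140.7, 90.0, 133.7]
wrist_force: [1.0, 0.3, -0.6]
opening: 1.003
```

Emit:
jog_arm(
  moves=[
    [0.19,-0.245,0,0,0,0,87],
    [0.19,-0.245,0,0,0,0,87],
    [0.19,-0.245,0,0,0,0,87],
    [0.19,-0.245,0,0,0,0,87],
    [0.19,-0.245,0,0,0,0,87],
  ],
)

```text
time: 1.2
position: [0.4383, 0.2626, 0.2416]
eef_rot: [71.9, 90.0, 64.9]
wrist_force: [1.0, 0.8, -0.7]
opening: 1.003
```

Emit:
jog_arm(
  moves=[
    [0.19,-0.245,0,0,0,0,87],
    [0.19,-0.245,0,0,0,0,87],
    [0.19,-0.245,0,0,0,0,87],
    [0.19,-0.245,0,0,0,0,87],
    [0.19,-0.245,0,0,0,0,87],
  ],
)

```text
time: 1.7
position: [0.5808, 0.0791, 0.2416]
eef_rot: [47.1, 90.0, 40.1]
wrist_force: [0.8, 0.9, -1.0]
opening: 0.999
```

```bash
python3 -c "
from h import *
plan([.6155,.034,.178])"
```

```text
t 1.7 pos [0.5808 0.0791 0.2416] F [ 0.8  0.9 -1. ] open 86.9 J7 [-40.  11.  33.  90.  -6.  81.  76.]
delta mm [ 34.7 -45.1 -63.6] units [ 0.231 -0.3   -0.424] rot units [-0.0001  0.0001 -0.0001] deg [-0.  0. -0.]
```

Emit:
jog_arm(
  moves=[
    [0.13,-0.16,0,0,0,0,87],
    [0.1,-0.14,0,0,0,0,87],
    [0,0,-0.15,0,0,0,87],
    [0,0,-0.15,0,0,0,87],
    [0,0,-0.12,0,0,0,87],
  ],
)

```text
time: 2.2
position: [0.6141, 0.0353, 0.177]
eef_rot: [-159.8, 89.9, -166.8]
wrist_force: [0.1, -0.3, -0.5]
opening: 0.996
```

Emit:
jog_arm(
  moves=[
    [0,0,0,0,0,0,87],
    [0,0,0,0,0,0,60],
    [0,0,0,0,0,0,50],
    [0,0,0,0,0,0,50],
    [0,0,0,0,0,0,50],
  ],
)

```text
time: 2.7
position: [0.6149, 0.0357, 0.1792]
eef_rot: [22.0, 89.9, 15.0]
wrist_force: [-0.5, 0.4, 0.1]
opening: 0.721
```

```bash
python3 -c "
from h import *
plan([.6155,.034,.178]); s=snap('side'); save(s,'grasp.png',(240,120,440,300),3.3)"
```

```text
t 2.7 pos [0.6149 0.0357 0.1792] F [-0.5  0.4  0.1] open 62.8 J7 [-35.  17.  34.  91. -10.  75.  84.]
delta mm [ 0.6 -1.7 -1.2] units [ 0.004 -0.011 -0.008] rot units [-0.0001  0.0004 -0.    ] deg [-0.   0.1 -0. ]
```

View pics/grasp.png

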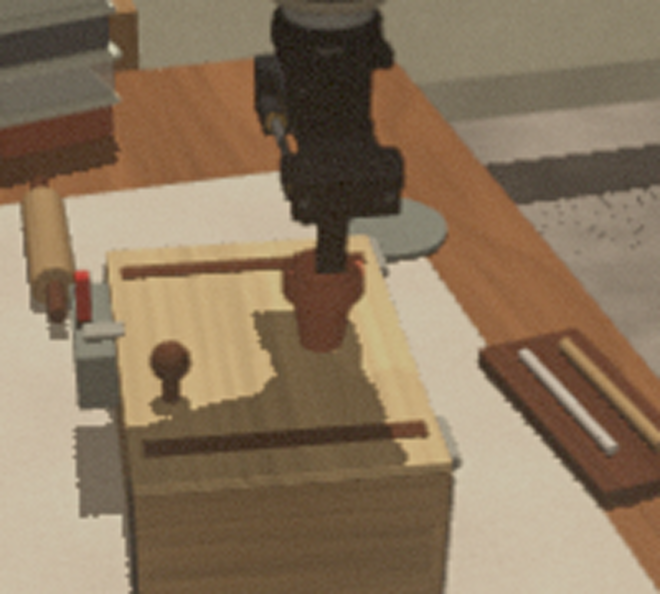

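The pot is held by its collar, with fingers at about (333,240) on the pot at (323,290) in the crop, opening 62.8 mm. Next I lift it and carry it over pot_b.

Emit:
jog_arm(
  moves=[
    [0,0,0.05,0,0,0,50],
    [0,0,0.15,0,0,0,50],
    [0,0,0.2,0,0,0,50],
    [0,0,0.2,0,0,0,50],
    [-0.05,-0.08,0,0,0,0,50],
  ],
)

```text
time: 3.25
position: [0.6092, 0.0252, 0.273]
eef_rot: [19.7, 89.6, 12.8]
wrist_force: [-0.1, -0.3, -0.4]
opening: 0.576
```

Emit:
jog_arm(
  moves=[
    [-0.12,-0.2,0,0,0,0,50],
    [-0.15,-0.25,0,0,0,0,50],
    [-0.15,-0.25,0,0,0,0,50],
    [-0.15,-0.25,0,0,0,0,50],
    [-0.15,-0.25,0,0,0,0,50],
  ],
)

```text
time: 3.75
position: [0.4975, -0.1581, 0.2685]
eef_rot: [68.2, 90.0, 61.2]
wrist_force: [0.6, -0.1, 0.4]
opening: 0.572
```

```bash
python3 -c "
from h import *
plan([.4505,-.246,.22])"
```

```text
t 3.75 pos [ 0.4975 -0.1581  0.2685] F [ 0.6 -0.1  0.4] open 49.8 J7 [-27.   1.  41.  96.  -1.  83.  97.]
delta mm [-47.  -87.9 -48.5] units [-0.313 -0.586 -0.323] rot units [-0.0001  0.0001  0.0001] deg [-0.  0.  0.]
```

The opening fell to 50 mm, so the pot has slipped out of the grip. I'll look before moving again.

```bash
python3 -c "
from h import *
s=snap('side'); save(s,'lost.png')"
```

```text
(no output)
```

View pics/lost.png

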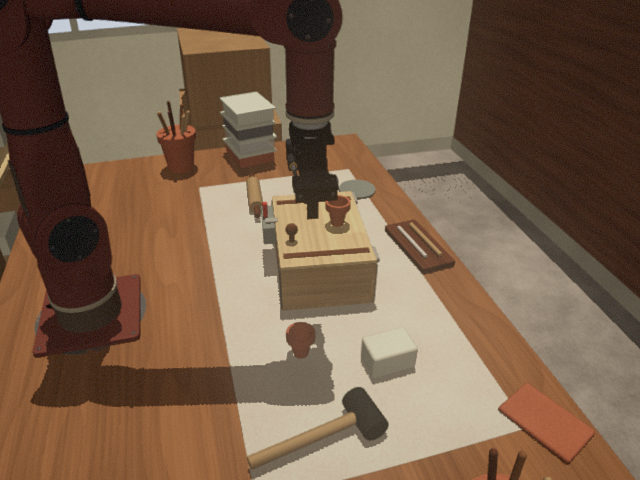

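The pot still stands on the lid at (338,208), and pot_b is at (300,338) unmoved: the fingers had not finished closing when I lifted. I'll go back, grip lower and wait for the grip to settle.

```bash
cat > m.py <<'E'
from h import *
def pot(s,c,z0):
    P=cloud(s).reshape(-1,3); m=(np.hypot(P[:,0]-c[0],P[:,1]-c[1])<.05)&(abs(P[:,2]-z0-.065)<.006); q=P[m]
    if len(q)<20: print('few',len(q)); return
    (x,y),r=cv2.minEnclosingCircle(q[:,:2].astype(np.float32)); print('pot',len(q),round(x,4),round(y,4),round(r,4),'z',np.percentile(q[:,2],[5,50,95]).round(4))
E
python3 -c "
from m import *
for n in('side','top'):
  s=snap(n); pot(s,(.6155,.034),.13); pot(s,(.4505,-.246),0)
plan([.6155,.034,.265])"
```

```text
pot 134 0.6181 0.0334 0.0349 z [0.1897 0.1935 0.1959]
pot 268 0.4527 -0.2473 0.0331 z [0.0595 0.0635 0.0661]
pot 263 0.6155 0.0347 0.0309 z [0.1905 0.194  0.1978]
few 11
t 3.9 pos [ 0.4973 -0.1597  0.269 ] F [ 0.5  0.3 -0.5] open 49.6 J7 [-27.   1.  41.  96.  -1.  83.  97.]
delta mm [118.2 193.7  -4. ] units [ 0.788  1.292 -0.027] rot units [-0.0003  0.0004  0.0019] deg [-0.1  0.1  0.3]
```

Emit:
jog_arm(
  moves=[
    [0.16,0.26,0,0,0,0,87],
    [0.16,0.26,0,0,0,0,87],
    [0.16,0.26,0,0,0,0,87],
    [0.16,0.26,0,0,0,0,87],
    [0.158,0.25,0,0,0,0,87],
  ],
)

```text
time: 4.4
position: [0.6194, 0.0406, 0.268]
eef_rot: [137.3, 90.0, 130.4]
wrist_force: [0.1, -0.2, 0.1]
opening: 0.935
```

Emit:
jog_arm(
  moves=[
    [0,0,-0.1,0,0,0,87],
    [0,0,-0.15,0,0,0,87],
    [0,0,-0.2,0,0,0,87],
    [0,0,-0.15,0,0,0,87],
    [0,0,-0.06,0,0,0,87],
  ],
)

```text
time: 4.9
position: [0.6172, 0.0381, 0.1666]
eef_rot: [-164.9, 89.8, -171.8]
wrist_force: [-0.7, 0.2, -0.0]
opening: 0.998
```

```bash
python3 -c "
from h import *
plan([.6162,.034,.171])"
```

```text
t 4.9 pos [0.6172 0.0381 0.1666] F [-0.7  0.2 -0. ] open 86.8 J7 [-35.  18.  34.  92. -10.  74.  84.]
delta mm [-1.  -4.1  4.4] units [-0.007 -0.028  0.029] rot units [ 0.0002 -0.0012 -0.0005] deg [ 0.  -0.2 -0.1]
```

Emit:
jog_arm(
  moves=[
    [0,-0.025,0.015,0,0,0,87],
    [0,0,0,0,0,0,50],
    [0,0,0,0,0,0,50],
    [0,0,0,0,0,0,50],
    [0,0,0,0,0,0,50],
  ],
)

```text
time: 5.4
position: [0.619, 0.0334, 0.1724]
eef_rot: [24.0, 89.9, 17.0]
wrist_force: [0.0, -0.1, -0.0]
opening: 0.719
```

Emit:
jog_arm(
  moves=[
    [0,0,0,0,0,0,50],
    [0,0,0,0,0,0,50],
    [0,0,0,0,0,0,50],
    [0,0,0,0,0,0,50],
  ],
)

```text
time: 5.8
position: [0.6187, 0.0333, 0.1717]
eef_rot: [-133.5, 90.0, -140.5]
wrist_force: [0.8, -0.7, -0.3]
opening: 0.579
```

The fingers closed to 50 mm again, though the collar is 62 mm. I'll take a close look.

```bash
python3 -c "
from h import *
s=snap('side'); t=snap('top')
a=s['pixels'][150:260,270:410]; b=t['pixels'][180:255,240:340]
f=lambda i:cv2.resize(i[:,:,::-1],(400,400*i.shape[0]//i.shape[1]),interpolation=cv2.INTER_CUBIC)
a,b=f(a),f(b); H=max(len(a),len(b)); p=lambda i:np.pad(i,((0,H-len(i)),(0,0),(0,0)))
cv2.imwrite('pics/slip.png',np.hstack([p(a),p(b)]))
print(status.sense()['opening'])
P=cloud(s); 
for v in range(180,225,6): print(v,[ (u,P[v,u].round(3).tolist()) for u in (330,338,346)])"
```

```text
0.5746289911648808
180 [(330, [0.572, -0.047, 0.3]), (338, [0.587, -0.056, 0.302]), (346, [0.605, -0.059, 0.301])]
186 [(330, [0.572, -0.047, 0.285]), (338, [0.59, -0.05, 0.284]), (346, [0.607, -0.053, 0.283])]
192 [(330, [0.645, 0.189, 0.13]), (338, [0.606, 0.0, 0.239]), (346, [0.624, -0.005, 0.239])]
198 [(330, [0.604, 0.055, 0.192]), (338, [0.607, -0.001, 0.223]), (346, [0.625, -0.004, 0.222])]
204 [(330, [0.603, 0.051, 0.178]), (338, [0.608, 0.002, 0.205]), (346, [0.64, 0.036, 0.181])]
210 [(330, [0.593, 0.017, 0.182]), (338, [0.609, 0.005, 0.186]), (346, [0.631, 0.008, 0.181])]
216 [(330, [0.597, 0.029, 0.157]), (338, [0.613, 0.014, 0.163]), (346, [0.648, 0.057, 0.132])]
222 [(330, [0.602, 0.044, 0.129]), (338, [0.614, 0.016, 0.145]), (346, [0.64, 0.031, 0.131])]
```

View pics/slip.png

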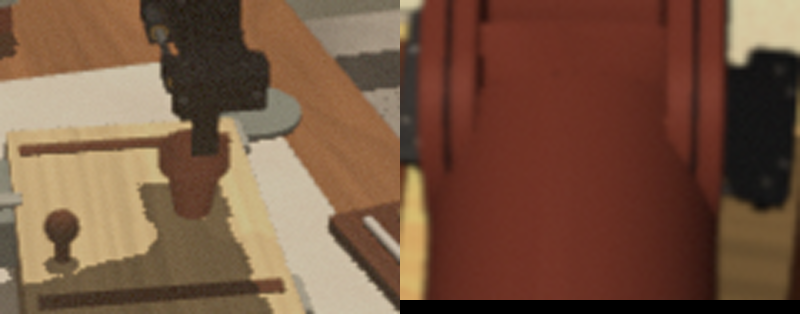

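```bash
python3 -c "
from h import *
s=snap('side'); _,p,R=tool(); M=R.as_matrix(); print(p.round(4),M.round(3).tolist())
for o in(25,31): 
  for sg in(1,-1):
    print(o,sg,[ (n,proj(s,p+M[:,1]*sg*(o+t)/1000-M[:,0]*b/1000)[0].round(1).tolist()) for n,t,b in(('tip in',0,0),('tip out',15,0),('19 out',15,19),('40 out',15,40))])
for z in(.195,.175,.13): print(z,proj(s,[.6165,.034,z]).round(1),proj(s,[.6165,.003,z]).round(1))
hsv=cv2.cvtColor(s['pixels'],cv2.COLOR_RGB2HSV)
for v in range(190,216,2): print(v,[int(x) for x in s['pixels'][v,328:352:2].sum(1)], P[v,342].round(3) if (P:=cloud(s)) is not None else 0)
"
```

```text
[0.6187 0.0333 0.1717] [[0.0, 0.122, 0.993], [-0.0, 0.993, -0.122], [-1.0, -0.0, 0.0]]
25 1 [('tip in', [336.3, 203.6]), ('tip out', [335.3, 200.6]), ('19 out', [335.4, 194.0]), ('40 out', [335.6, 186.7])]
25 -1 [('tip in', [339.9, 214.1]), ('tip out', [341.0, 217.4]), ('19 out', [341.3, 210.7]), ('40 out', [341.5, 203.1])]
31 1 [('tip in', [335.9, 202.4]), ('tip out', [334.9, 199.4]), ('19 out', [335.0, 192.9]), ('40 out', [335.2, 185.5])]
31 -1 [('tip in', [340.4, 215.4]), ('tip out', [341.5, 218.8]), ('19 out', [341.7, 212.0]), ('40 out', [342.0, 204.4])]
0.195 [[337.4 200.6]] [[341.2 207. ]]
0.175 [[337.2 207.6]] [[341.  214.1]]
0.13 [[336.7 223. ]] [[340.4 229.6]]
190 [549, 497, 228, 112, 143, 117, 115, 105, 133, 188, 360, 365] [ 0.614 -0.006  0.246]
192 [525, 537, 498, 285, 301, 123, 116, 141, 141, 255, 496, 489] [ 0.614 -0.005  0.241]
194 [505, 503, 497, 502, 472, 140, 140, 124, 99, 325, 498, 501] [ 0.616 -0.002  0.234]
196 [493, 370, 245, 214, 194, 131, 144, 130, 124, 232, 345, 433] [ 0.615 -0.003  0.229]
198 [227, 207, 221, 206, 213, 135, 144, 139, 137, 157, 192, 355] [0.617 0.001 0.221]
200 [183, 200, 214, 205, 208, 119, 133, 116, 125, 149, 187, 375] [0.617 0.001 0.215]
202 [192, 200, 215, 203, 202, 133, 128, 112, 138, 163, 182, 345] [0.617 0.001 0.21 ]
204 [199, 200, 223, 224, 193, 164, 168, 159, 175, 196, 195, 362] [0.634 0.051 0.173]
206 [190, 211, 222, 214, 211, 212, 213, 203, 202, 211, 185, 357] [0.619 0.006 0.195]
208 [192, 208, 206, 212, 211, 225, 219, 216, 197, 200, 188, 371] [0.619 0.005 0.191]
210 [198, 204, 202, 223, 215, 230, 210, 208, 211, 212, 243, 516] [0.618 0.001 0.188]
212 [401, 197, 213, 216, 209, 202, 208, 195, 197, 257, 498, 521] [0.619 0.004 0.18 ]
214 [308, 191, 179, 210, 208, 207, 209, 211, 182, 344, 517, 513] [0.621 0.01  0.171]
```

```bash
python3 -c "
from h import *
s=snap('side'); im=cv2.imread('pics/side0.png')
for z in(.17,.189,.21,.225): print(z,proj(s,[[.1524,.6315,z],[.1524+.0435*.235,.6315+.0435*.972,z],[.1524-.0435*.235,.6315-.0435*.972,z]]).round(1).tolist())
g=im.astype(int).sum(2)
for v in range(100,134,2): print(v,g[v,114:158:2].tolist())
P=cloud(s); q=P.reshape(-1,3); c=s['pixels'].reshape(-1,3).astype(int).sum(1)
m=(abs(q[:,0]-.617)<.06)&(abs(q[:,1]-.034)<.1)&(c<170)&(q[:,2]>.15)
for z in np.arange(.17,.32,.01):
  k=m&(abs(q[:,2]-z)<.005)
  if k.sum(): print(z.round(2),k.sum(),q[k].min(0).round(3),q[k].max(0).round(3))
"
```

```text
0.17 [[144.1, 135.0], [147.5, 129.7], [140.7, 140.6]]
0.189 [[143.1, 129.5], [146.5, 124.2], [139.6, 135.0]]
0.21 [[142.0, 123.3], [145.4, 118.2], [138.5, 128.7]]
0.225 [[141.2, 118.9], [144.7, 113.8], [137.6, 124.2]]
100 [361, 83, 3, 36, 59, 21, 16, 21, 36, 53, 2, 50, 25, 46, 40, 14, 69, 341, 362, 354, 358, 364]
102 [368, 211, 47, 75, 7, 15, 5, 17, 4, 48, 56, 30, 49, 53, 38, 59, 18, 329, 359, 355, 363, 354]
104 [357, 350, 78, 115, 25, 60, 61, 25, 39, 34, 41, 17, 71, 72, 54, 36, 9, 335, 350, 364, 360, 366]
106 [354, 351, 101, 5, 11, 21, 27, 31, 9, 49, 35, 66, 64, 31, 29, 15, 58, 310, 364, 373, 362, 364]
108 [362, 356, 189, 18, 47, 77, 79, 65, 60, 15, 61, 48, 56, 113, 49, 24, 15, 207, 362, 358, 359, 364]
110 [362, 365, 366, 367, 372, 368, 363, 370, 182, 5, 55, 54, 198, 362, 142, 70, 58, 136, 362, 362, 370, 356]
112 [362, 355, 366, 364, 360, 361, 352, 370, 301, 31, 59, 32, 140, 369, 173, 46, 50, 113, 360, 355, 361, 356]
114 [356, 349, 359, 353, 354, 360, 364, 365, 338, 36, 35, 38, 76, 360, 242, 85, 85, 131, 369, 365, 365, 328]
116 [360, 357, 359, 354, 360, 360, 362, 359, 357, 165, 48, 
[... 912 characters left out ...]
, 366, 360, 365, 361, 370, 360, 372, 356, 341]
0.17 1 [0.631 0.049 0.174] [0.631 0.049 0.174]
0.18 2 [0.631 0.037 0.179] [0.64  0.042 0.183]
0.2 1 [0.609 0.005 0.203] [0.609 0.005 0.203]
0.21 39 [ 0.605 -0.005  0.206] [0.627 0.061 0.215]
0.22 36 [ 0.604 -0.006  0.216] [0.626 0.003 0.225]
0.23 28 [ 0.604 -0.006  0.225] [0.623 0.003 0.235]
0.24 28 [ 0.605 -0.007  0.235] [0.622 0.003 0.244]
0.25 8 [ 0.604 -0.007  0.245] [ 0.621 -0.004  0.248]
0.27 2 [ 0.606 -0.051  0.273] [0.609 0.062 0.275]
0.28 124 [ 0.574 -0.06   0.275] [0.644 0.121 0.285]
0.29 174 [ 0.572 -0.061  0.285] [0.643 0.119 0.295]
0.3 172 [ 0.571 -0.065  0.295] [0.642 0.121 0.305]
0.31 164 [ 0.572 -0.065  0.305] [0.642 0.115 0.315]
```

The picture and depth show the fingertips at z≈0.205, just above the pot rim, while the reported TCP is 0.172. The start picture shows the same offset (tip at about 0.219 against 0.189). So the true fingertips lie about 33 mm above the reported TCP, and I'll work by that. The fix is to open, lower 33 mm and close again.

Emit:
jog_arm(
  moves=[
    [0,0,0.05,0,0,0,87],
    [0.01,0,0,0,0,0,87],
    [0,0,0,0,0,0,87],
    [0,0,0,0,0,0,87],
    [0,0,-0.1,0,0,0,87],
  ],
)

```text
time: 6.5
position: [0.6214, 0.0333, 0.1654]
eef_rot: [17.5, 89.8, 10.5]
wrist_force: [-0.2, -0.2, -0.8]
opening: 0.935
```

Emit:
jog_arm(
  moves=[
    [0,0,-0.1,0,0,0,87],
    [0,0,-0.06,0,0,0,87],
    [0,0,0,0,0,0,87],
    [0,0,0,0,0,0,50],
  ],
)

```text
time: 6.9
position: [0.62, 0.0332, 0.1398]
eef_rot: [-146.6, 90.0, -153.6]
wrist_force: [0.1, 0.2, 0.1]
opening: 0.967
```

Emit:
jog_arm(
  moves=[
    [0,0,0,0,0,0,50],
    [0,0,0,0,0,0,50],
    [0,0,0,0,0,0,50],
    [0,0,0,0,0,0,50],
    [0,0,0,0,0,0,50],
  ],
)

```text
time: 7.4
position: [0.6204, 0.0334, 0.1406]
eef_rot: [20.2, 90.0, 13.2]
wrist_force: [-0.1, -0.6, 2.0]
opening: 0.69
```

Emit:
jog_arm(
  moves=[
    [0,0,0,0,0,0,40],
    [0,0,0,0,0,0,40],
  ],
)

```text
time: 7.6
position: [0.6205, 0.0334, 0.1406]
eef_rot: [16.8, 90.0, 9.8]
wrist_force: [-0.4, -0.7, 3.6]
opening: 0.69
```

Emit:
jog_arm(
  moves=[
    [0,0,0.05,0,0,0,40],
    [0,0,0.1,0,0,0,40],
    [0,0,0.15,0,0,0,40],
    [0,0,0.15,0,0,0,40],
    [0,0,0.15,0,0,0,40],
  ],
)

```text
time: 8.1
position: [0.6202, 0.0332, 0.2322]
eef_rot: [8.5, 90.0, 1.5]
wrist_force: [0.3, -0.4, -1.8]
opening: 0.694
```

```bash
python3 -c "
from m import *
plan([.4505,-.246,.22])
s=snap('side'); save(s,'held.png',(240,100,440,300),3); P=cloud(s); q=P.reshape(-1,3); h=cv2.cvtColor(s['pixels'],cv2.COLOR_RGB2HSV).reshape(-1,3).astype(int)
m=(abs(q[:,0]-.617)<.05)&(abs(q[:,1]-.034)<.05)&(q[:,2]>.15)&((h[:,0]<10)|(h[:,0]>172))&(h[:,1]>110)&(h[:,2]>60)
for z in np.arange(.16,.3,.008):
  k=m&(abs(q[:,2]-z)<.004)
  if k.sum(): print(z.round(3),k.sum(),q[k].min(0).round(3),q[k].max(0).round(3))
"
```

```text
t 8.1 pos [0.6202 0.0332 0.2322] F [ 0.3 -0.4 -1.8] open 60.4 J7 [-35.  16.  34.  86.  -9.  81.  83.]
delta mm [-169.7 -279.2  -12.2] units [-1.131 -1.861 -0.081] rot units [-0.      0.0002  0.0001] deg [-0.  0.  0.]
0.224 3 [0.611 0.018 0.223] [0.615 0.022 0.225]
0.232 8 [0.602 0.013 0.231] [0.624 0.026 0.236]
0.24 8 [0.599 0.014 0.237] [0.626 0.025 0.242]
0.248 16 [0.598 0.01  0.245] [0.626 0.03  0.252]
0.256 10 [0.598 0.009 0.253] [0.624 0.025 0.259]
0.264 4 [0.603 0.007 0.265] [0.62  0.055 0.268]
0.272 23 [0.587 0.006 0.268] [0.638 0.06  0.276]
0.28 27 [ 0.587 -0.007  0.276] [0.638 0.059 0.284]
0.288 23 [0.588 0.003 0.284] [0.642 0.053 0.288]
```

View pics/held.png

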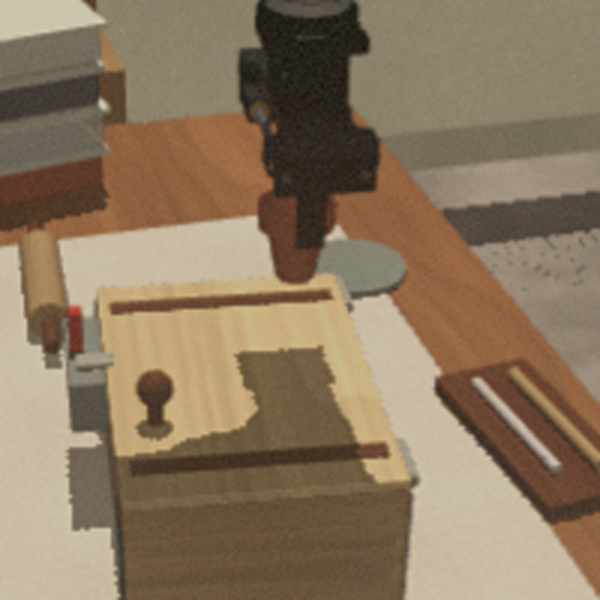

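The pot is held now (opening steady at 60 mm, underside about z 0.222; in the crop at (297,235), fingers on its collar). Carrying it over pot_b.

Emit:
jog_arm(
  moves=[
    [-0.07,-0.12,0,0,0,0,40],
    [-0.15,-0.25,0,0,0,0,40],
    [-0.15,-0.25,0,0,0,0,40],
    [-0.15,-0.25,0,0,0,0,40],
    [-0.15,-0.25,0,0,0,0,40],
  ],
)

```text
time: 8.65
position: [0.5178, -0.1368, 0.2302]
eef_rot: [139.0, 90.0, 131.9]
wrist_force: [1.0, -0.3, -1.0]
opening: 0.69
```

Emit:
jog_arm(
  moves=[
    [-0.15,-0.26,0,0,0,0,40],
    [-0.15,-0.25,0,0,0,0,40],
    [-0.08,-0.15,0,0,0,0,40],
    [-0.05,-0.085,-0.2,0,0,0,40],
    [0,0,-0.3,0,0,0,40],
  ],
)

```text
time: 9.15
position: [0.4548, -0.2502, 0.1568]
eef_rot: [-2.4, 89.7, -9.6]
wrist_force: [1.7, 0.5, -1.8]
opening: 0.692
```

Emit:
jog_arm(
  moves=[
    [0,0,-0.18,0,0,0,40],
    [0,0,0,0,0,0,40],
    [0,0,0,0,0,0,40],
  ],
)

```text
time: 9.45
position: [0.4548, -0.2469, 0.129]
eef_rot: [-144.0, 90.0, -151.0]
wrist_force: [0.1, 0.2, -0.2]
opening: 0.693
```

```bash
cat > pp.py <<'E'
from m import *
plan([.4555,-.2465,.08])
s=snap('side'); save(s,'over.png',(220,200,400,380),3.3); P=cloud(s); q=P.reshape(-1,3); h=cv2.cvtColor(s['pixels'],cv2.COLOR_RGB2HSV).reshape(-1,3).astype(int)
m=(abs(q[:,0]-.455)<.05)&(abs(q[:,1]+.247)<.05)&((h[:,0]<10)|(h[:,0]>172))&(h[:,1]>110)&(h[:,2]>60)
for z in np.arange(.01,.2,.008):
  k=m&(abs(q[:,2]-z)<.004)
  if k.sum(): a,b=q[k].min(0),q[k].max(0); print(z.round(3),k.sum(),a.round(3),b.round(3),'xmid',((a+b)/2)[0].round(4))
E
python3 pp.py
```

```text
t 9.45 pos [ 0.4548 -0.2469  0.129 ] F [ 0.1  0.2 -0.2] open 60.3 J7 [-19.   7.  46. 109.  -5.  67. 112.]
delta mm [  0.7   0.4 -49. ] units [ 0.005  0.003 -0.327] rot units [ 0.0001 -0.0001  0.0002] deg [ 0. -0.  0.]
0.01 6 [ 0.437 -0.265  0.008] [ 0.459 -0.253  0.014] xmid 0.4479
0.018 9 [ 0.436 -0.266  0.015] [ 0.461 -0.227  0.021] xmid 0.4487
0.026 18 [ 0.441 -0.265  0.023] [ 0.464 -0.226  0.029] xmid 0.4527
0.034 24 [ 0.437 -0.268  0.03 ] [ 0.471 -0.225  0.038] xmid 0.4541
0.042 18 [ 0.438 -0.276  0.039] [ 0.47  -0.225  0.046] xmid 0.454
0.05 33 [ 0.432 -0.281  0.046] [ 0.473 -0.221  0.054] xmid 0.4523
0.058 48 [ 0.423 -0.279  0.054] [ 0.475 -0.219  0.062] xmid 0.4493
0.066 37 [ 0.424 -0.281  0.062] [ 0.478 -0.222  0.066] xmid 0.4507
0.122 2 [ 0.442 -0.261  0.121] [ 0.446 -0.26   0.123] xmid 0.4438
0.13 8 [ 0.436 -0.265  0.126] [ 0.453 -0.257  0.134] xmid 0.4449
0.138 3 [ 0.438 -0.267  0.136] [ 0.449 -0.26   0.141] xmid 0.4433
0.146 10 [ 0.432 -0.269  0.142] [ 0.456 -0.252  0.145] xmid 0.4442
0.154 4 [ 0.432 -0.264  0.15 ] [ 0.44  -0.254  0.154] xmid 0.4356
0.162 2 [ 0.437 -0.274  0.165] [ 0.468 -0.272  0.166] xmid 0.4525
0.17 9 [ 0.428 -0.278  0.167] [ 0.472 -0.265  0.174] xmid 0.45
0.178 8 [ 0.426 -0.277  0.174] [ 0.467 -0.266  0.179] xmid 0.4465
0.186 1 [ 0.421 -0.251  0.183] [ 0.421 -0.251  0.183] xmid 0.4214
```

View pics/over.png

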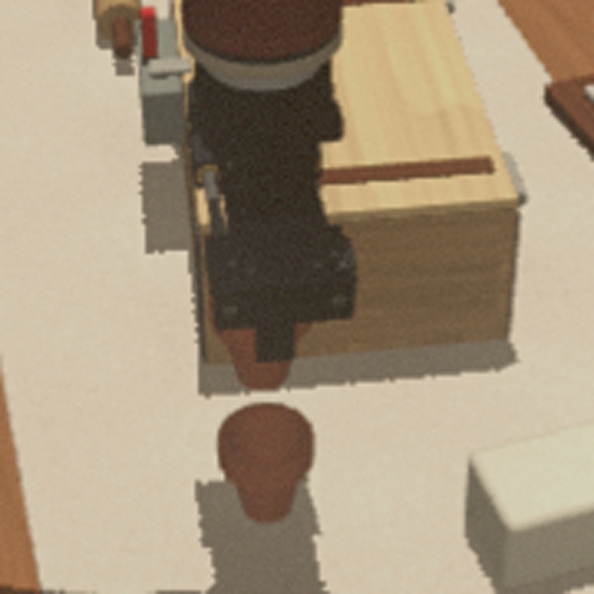

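```bash
python3 -c "
from h import *
s=snap('side'); h=cv2.cvtColor(s['pixels'],cv2.COLOR_RGB2HSV).astype(int)
red=((h[...,0]<11)|(h[...,0]>172))&(h[...,1]>105)&(h[...,2]>50)
for v in list(range(308,318))+list(range(324,358,3)):
  u=np.flatnonzero(red[v,270:330])+270
  if len(u): print(v,u.min(),u.max(),(u.min()+u.max())/2)
for z in(0,.02,.05,.065,.12,.13,.14): print(z,proj(s,[[.4515,-.2465,z],[.4615,-.2465,z],[.4515,-.2565,z]]).round(1).tolist())
"
```

```text
308 291 297 294.0
309 292 306 299.0
310 293 304 298.5
311 292 306 299.0
312 293 306 299.5
313 292 306 299.0
314 294 305 299.5
315 295 303 299.0
316 296 302 299.0
324 293 306 299.5
327 289 311 300.0
330 288 313 300.5
333 287 312 299.5
336 287 313 300.0
339 288 311 299.5
342 290 312 301.0
345 294 309 301.5
348 294 308 301.0
351 294 307 300.5
354 296 304 300.0
357 299 303 301.0
0 [[300.0, 353.1], [304.5, 352.2], [301.2, 356.4]]
0.02 [[299.9, 346.6], [304.4, 345.7], [301.0, 349.9]]
0.05 [[299.7, 336.6], [304.3, 335.7], [300.8, 339.9]]
0.065 [[299.6, 331.5], [304.2, 330.6], [300.7, 334.8]]
0.12 [[299.1, 311.9], [303.9, 311.0], [300.3, 315.2]]
0.13 [[299.0, 308.2], [303.9, 307.3], [300.2, 311.5]]
0.14 [[299.0, 304.5], [303.8, 303.6], [300.2, 307.8]]
```

Pot_a (foot at (299,312)) is above pot_b (collar at (300,335)) within about 1–2 mm, against a clearance of 9 mm. Lowering.

Emit:
jog_arm(
  moves=[
    [0.007,0,-0.15,0,0,0,40],
    [0,0,-0.2,0,0,0,40],
    [0,0,-0.15,0,0,0,40],
    [0,0,-0.05,0,0,0,40],
    [0,0,0,0,0,0,40],
  ],
)

```text
time: 10.05
position: [0.4565, -0.2465, 0.0462]
eef_rot: [-115.0, 90.0, -122.0]
wrist_force: [-0.2, -0.2, -0.5]
opening: 0.692
```

Emit:
jog_arm(
  moves=[
    [0,0,-0.04,0,0,0,40],
    [0,0,-0.03,0,0,0,40],
    [0,0,0,0,0,0,40],
  ],
)

```text
time: 10.35
position: [0.4564, -0.2463, 0.0353]
eef_rot: [21.0, 90.0, 14.0]
wrist_force: [-0.4, 0.3, -1.5]
opening: 0.692
```

Emit:
jog_arm(
  moves=[
    [0,0,-0.015,0,0,0,40],
    [0,0,0,0,0,0,40],
  ],
)

```text
time: 10.55
position: [0.4563, -0.2464, 0.033]
eef_rot: [24.5, 90.0, 17.5]
wrist_force: [-1.0, -0.5, -0.8]
opening: 0.692
```

Emit:
jog_arm(
  moves=[
    [0,0,-0.013,0,0,0,40],
    [0,0,0,0,0,0,40],
  ],
)

```text
time: 10.75
position: [0.4567, -0.2465, 0.0314]
eef_rot: [4.5, 90.0, -2.5]
wrist_force: [-1.1, 0.8, 4.6]
opening: 0.69
```

Emit:
jog_arm(
  moves=[
    [0,0,0,0,0,0,66],
    [0,0,0,0,0,0,75],
    [0,0,0,0,0,0,87],
    [0,0,0,0,0,0,87],
    [0,0,0,0,0,0,87],
  ],
)

```text
time: 11.25
position: [0.4562, -0.2464, 0.0309]
eef_rot: [-166.4, 90.0, -173.4]
wrist_force: [0.2, 0.1, 0.1]
opening: 0.979
```

Emit:
jog_arm(
  moves=[
    [0,0,0.08,0,0,0,87],
    [0,0,0.2,0,0,0,87],
    [0,0,0.3,0,0,0,87],
    [0,0,0.3,0,0,0,87],
    [0,0,0.3,0,0,0,87],
  ],
)

```text
time: 11.75
position: [0.4557, -0.2468, 0.2107]
eef_rot: [-9.8, 90.0, -16.9]
wrist_force: [0.9, 0.6, -0.5]
opening: 0.999
```

```bash
python3 -c "
from m import *
s=snap('side'); save(s,'nest.png',(220,160,400,380),2.7); pot(s,(.4515,-.2465),.02)
plan([.4935,-.0105,.18])
P=cloud(s); q=P[215:250,278:306].reshape(-1,3); q=q[(q[:,2]>.15)&(q[:,2]<.185)]; print(len(q),q.min(0).round(3),q.max(0).round(3))"
```

```text
pot 273 0.4532 -0.2484 0.0326 z [0.0797 0.0835 0.0861]
t 11.8 pos [ 0.4586 -0.2485  0.2177] F [ 3.3 -2.6  5.9] open 86.7 J7 [-22.   2.  47. 102.  -2.  77. 109.]
delta mm [ 34.9 238.  -37.7] units [ 0.232  1.587 -0.252] rot units [0.0006 0.0029 0.0006] deg [0.1 0.5 0.1]
7 [ 0.478 -0.021  0.159] [ 0.48  -0.002  0.169]
```

View pics/nest.png

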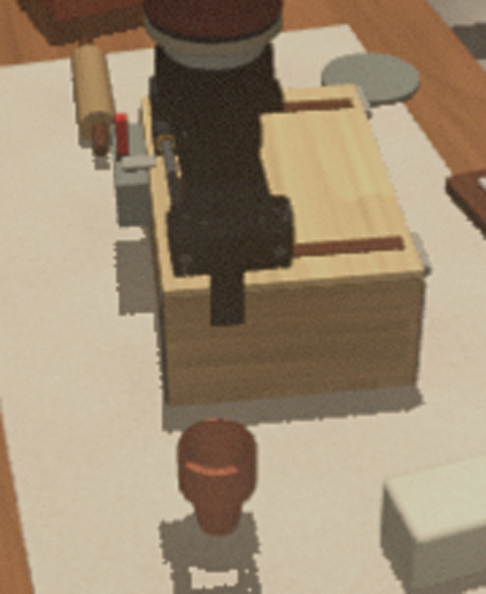

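The nested pots stand upright at crop (217,470): the rim is at z≈0.085, as nesting requires, and coaxial. Now on to the knob.

Emit:
jog_arm(
  moves=[
    [0.046,0.3,0,0,0,0,87],
    [0.046,0.31,0,0,0,0,87],
    [0.046,0.32,0,0,0,0,87],
    [0.046,0.32,0,0,0,0,87],
    [0.06,0.33,0,0,0,0,87],
  ],
)

```text
time: 12.3
position: [0.4927, -0.0083, 0.2092]
eef_rot: [26.8, 89.9, 19.8]
wrist_force: [1.2, 0.1, 0.3]
opening: 1.002
```

Emit:
jog_arm(
  moves=[
    [0,0,-0.1,0,0,0,87],
    [0,0,0,0,0,0,87],
    [0,0,0,0,0,0,87],
  ],
)

```text
time: 12.6
position: [0.4926, -0.011, 0.1936]
eef_rot: [-82.5, 90.0, -89.6]
wrist_force: [0.1, -0.0, 0.2]
opening: 0.999
```

```bash
python3 -c "
from m import *
plan([.4945,-.0095,.113])
s=snap('side'); save(s,'knob.png',(230,130,360,260),4.5); P=cloud(s)
q=P.reshape(-1,3); c=s['pixels'].reshape(-1,3).astype(int); g=c.sum(1)
m=(abs(q[:,0]-.49)<.04)&(abs(q[:,1]+.01)<.08)&(g<190)
for z in np.arange(.15,.3,.01):
  k=m&(abs(q[:,2]-z)<.005)
  if k.sum(): print(z.round(3),k.sum(),q[k].min(0).round(3),q[k].max(0).round(3))
"
```

```text
t 12.6 pos [ 0.4926 -0.011   0.1936] F [ 0.1 -0.   0.2] open 86.9 J7 [-36.  -1.  32. 106.   0.  74.  79.]
delta mm [  1.9   1.5 -80.6] units [ 0.013  0.01  -0.537] rot units [0.0002 0.     0.0005] deg [0.  0.  0.1]
0.15 9 [ 0.482 -0.024  0.145] [ 0.493 -0.015  0.155]
0.16 33 [ 0.477 -0.028  0.156] [ 0.499 -0.014  0.165]
0.17 23 [ 0.479 -0.03   0.165] [ 0.5   -0.015  0.173]
0.23 20 [ 0.478 -0.066  0.227] [ 0.495 -0.059  0.235]
0.24 33 [ 0.478 -0.067  0.236] [ 0.495 -0.06   0.245]
0.25 33 [ 0.478 -0.067  0.245] [ 0.496 -0.061  0.255]
0.26 32 [ 0.478 -0.07   0.255] [ 0.495 -0.062  0.265]
0.27 38 [ 0.475 -0.073  0.265] [ 0.497 -0.064  0.275]
0.28 21 [ 0.476 -0.073  0.275] [ 0.495 -0.068  0.283]
```

View pics/knob.png

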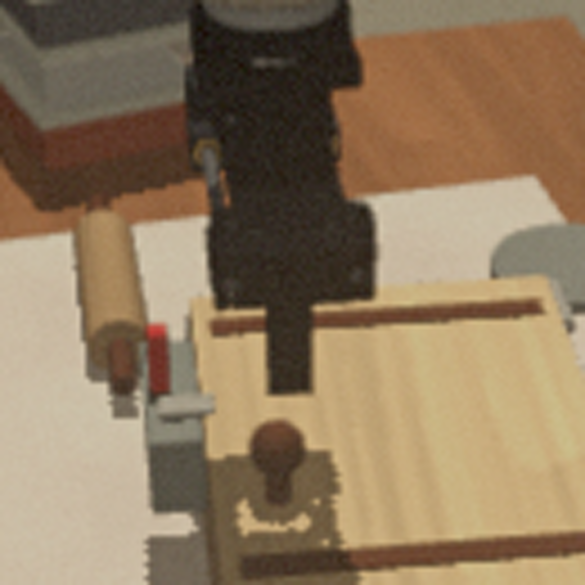

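The fingertips are at crop (290,392) above the knob ball at (278,447): tip z 0.227 at reported 0.1936, which confirms the 33 mm offset, with about 3 mm of x correction needed. Descending and closing.

Emit:
jog_arm(
  moves=[
    [-0.02,0,-0.1,0,0,0,87],
    [0,0,-0.15,0,0,0,80],
    [0,0,-0.15,0,0,0,70],
    [0,0,-0.1,0,0,0,60],
    [0,0,-0.035,0,0,0,50],
  ],
)

```text
time: 13.15
position: [0.4892, -0.0111, 0.1122]
eef_rot: [-152.2, 89.9, -159.4]
wrist_force: [0.1, 0.8, 1.4]
opening: 0.734
```

Emit:
jog_arm(
  moves=[
    [0,0,0,0,0,0,40],
    [0,0,0,0,0,0,35],
    [0,0,0,0,0,0,20],
    [0,0,0,0,0,0,20],
    [0,0,0,0,0,0,20],
  ],
)

```text
time: 13.65
position: [0.4902, -0.0098, 0.1134]
eef_rot: [11.6, 89.9, 4.6]
wrist_force: [-0.5, -0.8, 3.7]
opening: 0.326
```

Emit:
jog_arm(
  moves=[
    [0,0,0,0,0,0,20],
    [0,0,0,0,0,0,20],
    [0,0,0,0,0,0,20],
  ],
)

```text
time: 13.95
position: [0.4902, -0.0098, 0.1133]
eef_rot: [9.5, 89.9, 2.5]
wrist_force: [0.3, -1.4, 6.4]
opening: 0.321
```

Holding the knob (opening 28 mm). Now the tug, in small steps.

Emit:
jog_arm(
  moves=[
    [0.002,0,0.02,0,0,0,20],
    [0.004,0,0.02,0,0,0,20],
    [0.004,0,0.02,0,0,0,20],
    [0,0,0,0,0,0,20],
  ],
)

```text
time: 14.35
position: [0.491, -0.01, 0.1201]
eef_rot: [-110.8, 89.9, -117.8]
wrist_force: [9.0, -0.6, -18.4]
opening: 0.322
```

Emit:
jog_arm(
  moves=[
    [0.003,0,0.015,0,0,0,20],
    [0,0,0,0,0,0,20],
  ],
)

```text
time: 14.55
position: [0.4902, -0.01, 0.121]
eef_rot: [-143.5, 89.8, -150.5]
wrist_force: [9.8, -0.4, -28.4]
opening: 0.32
```

The lid is caught: it stopped hard after about 7 mm with a 28 N pull. I'll lower it, let go and head for the catch.

Emit:
jog_arm(
  moves=[
    [-0.006,0,-0.04,0,0,0,20],
    [-0.007,0,-0.035,0,0,0,20],
    [0,0,0,0,0,0,40],
    [0,0,0,0,0,0,60],
    [0,0,0,0,0,0,60],
  ],
)

```text
time: 15.05
position: [0.49, -0.0095, 0.1129]
eef_rot: [28.5, 90.0, 21.5]
wrist_force: [0.1, -0.5, 0.4]
opening: 0.514
```

Emit:
jog_arm(
  moves=[
    [0,0,0.1,0,0,0,60],
    [0,0,0.25,0,0,0,60],
    [0,0,0.2,0,0,0,50],
    [0,0,0,0,0,0,40],
    [0,0,0,0,0,0,40],
  ],
)

```text
time: 15.55
position: [0.4902, -0.0095, 0.1956]
eef_rot: [30.1, 89.9, 23.1]
wrist_force: [-0.5, -0.7, -1.2]
opening: 0.509
```

```bash
python3 -c "
from m import *
for n in('side','top'):
  s=snap(n); P=cloud(s).reshape(-1,3); h=cv2.cvtColor(s['pixels'],cv2.COLOR_RGB2HSV).reshape(-1,3).astype(int)
  m=(abs(P[:,0]-.449)<.03)&(abs(P[:,1]-.116)<.04)&(P[:,2]>.12)&((h[:,0]<6)|(h[:,0]>174))&(h[:,1]>150)&(h[:,2]>80); q=P[m]
  print(n,len(q), q.min(0).round(4) if len(q) else '',q.max(0).round(4) if len(q) else '')
plan([.4495,.1155,.185])"
```

```text
side 40 [0.4451 0.106  0.1302] [0.4526 0.1173 0.1704]
top 41 [0.4437 0.1105 0.1291] [0.4545 0.1291 0.1702]
t 15.65 pos [ 0.4892 -0.0097  0.1943] F [-0.4  0.2  0.6] open 42.2 J7 [-36.  -1.  32. 106.   1.  75.  79.]
delta mm [-39.7 125.2  -9.3] units [-0.265  0.835 -0.062] rot units [ 0.0001 -0.0004 -0.    ] deg [ 0.  -0.1 -0. ]
```

```bash
python3 -c "
from m import *
for n in('top','side'):
  P=cloud(snap(n)).reshape(-1,3); o=np.array([.5718,.0407]); a=np.radians(-7); d=P[:,:2]-o; bx=d[:,0]*np.cos(a)+d[:,1]*np.sin(a); by=-d[:,0]*np.sin(a)+d[:,1]*np.cos(a)
  print(n)
  for y in np.arange(-.01,.13,.008):
    print(round(y,3),[ (int(k.sum()), P[k,2].max().round(3)) if (k:=(abs(by-y)<.004)&(abs(bx-x)<.004)&(P[:,2]<.19)&(P[:,2]>.1)).any() else 0 for x in (-.14,-.132,-.124,-.116,-.108)])
"
```

```text
top
-0.01 [0, 0, 0, 0, 0]
-0.002 [0, 0, 0, 0, 0]
0.006 [(5, np.float64(0.129)), (9, np.float64(0.13)), (7, np.float64(0.128)), (6, np.float64(0.13)), 0]
0.014 [(11, np.float64(0.13)), (9, np.float64(0.129)), (16, np.float64(0.132)), (10, np.float64(0.133)), (1, np.float64(0.128))]
0.022 [(9, np.float64(0.133)), (16, np.float64(0.132)), (9, np.float64(0.13)), (9, np.float64(0.131)), 0]
0.03 [(10, np.float64(0.131)), (10, np.float64(0.134)), (16, np.float64(0.137)), (4, np.float64(0.135)), 0]
0.038 [(10, np.float64(0.131)), (14, np.float64(0.138)), (12, np.float64(0.136)), (3, np.float64(0.135)), 0]
0.046 [(10, np.float64(0.131)), (13, np.float64(0.135)), (13, np.float64(0.136)), (6, np.float64(0.137)), 0]
0.054 [(10, np.float64(0.167)), (16, np.float64(0.172)), (15, np.float64(0.168)), (11, np.float64(0.13)), (5, np.float64(0.131))]
0.062 [(8, np.float64(0.169)), (12, np.float64(0.17)), (16, np.float64(0.171)), (14, np.float64(0.132)), (11, np.float64(0.133))]
0.07 [(5, np.float64(0.166)), (8, np.float64(0.172)), (12, np.float64(0.167)), (10, np.float64(0.132)), (16, np.float64(0.134)
[... 2008 characters left out ...]
, (1, np.float64(0.127)), (6, np.float64(0.129)), (6, np.float64(0.13))]
0.078 [(3, np.float64(0.13)), 0, (2, np.float64(0.13)), (6, np.float64(0.129)), (3, np.float64(0.13))]
0.086 [(3, np.float64(0.129)), 0, (1, np.float64(0.127)), (5, np.float64(0.13)), (5, np.float64(0.13))]
0.094 [(3, np.float64(0.127)), 0, (3, np.float64(0.13)), (5, np.float64(0.131)), (6, np.float64(0.13))]
0.102 [(2, np.float64(0.128)), (3, np.float64(0.13)), 0, (2, np.float64(0.127)), (5, np.float64(0.132))]
0.11 [(1, np.float64(0.128)), (1, np.float64(0.126)), 0, (5, np.float64(0.129)), (3, np.float64(0.131))]
0.118 [0, 0, 0, (1, np.float64(0.126)), (3, np.float64(0.129))]
0.126 [0, 0, 0, 0, (1, np.float64(0.129))]
```

Emit:
jog_arm(
  moves=[
    [-0.09,0.27,0,0,0,0,55],
    [-0.09,0.28,0,0,0,0,55],
    [-0.09,0.28,0,0,0,0,55],
    [0,0,-0.1,0,0,0,55],
    [0,0,-0.2,0,0,0,55],
  ],
)

```text
time: 16.25
position: [0.4499, 0.1166, 0.1507]
eef_rot: [32.4, 89.8, 25.6]
wrist_force: [1.1, -1.0, -0.6]
opening: 0.624
```

Emit:
jog_arm(
  moves=[
    [0,0,-0.15,0,0,0,55],
    [0,0,-0.08,0,0,0,55],
    [0,0,0,0,0,0,55],
  ],
)

```text
time: 16.55
position: [0.448, 0.1142, 0.114]
eef_rot: [-142.2, 89.8, -149.2]
wrist_force: [0.1, -0.2, 0.3]
opening: 0.633
```

```bash
python3 -c "
from h import *
plan([.4485,.1155,.115])
s=snap('side'); save(s,'catch.png',(220,130,330,240),5)"
```

```text
t 16.55 pos [0.448  0.1142 0.114 ] F [ 0.1 -0.2  0.3] open 55.1 J7 [-43.  -0.  24. 115.   0.  65.  63.]
delta mm [0.5 1.3 1. ] units [0.003 0.009 0.006] rot units [ 0.0006 -0.001   0.    ] deg [ 0.1 -0.2  0. ]
```

View pics/catch.png

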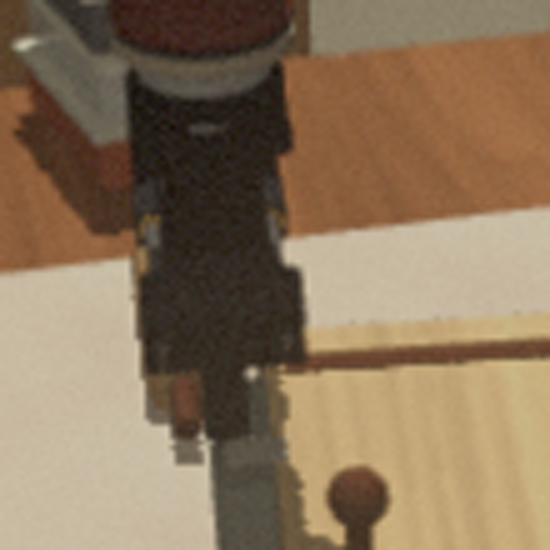

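The near finger, at crop (228,400), covers the red thumb piece as intended. Closing on it.

Emit:
jog_arm(
  moves=[
    [0,0.007,0.005,0,0,0,35],
    [0,0,0,0,0,0,25],
    [0,0,0,0,0,0,15],
    [0,0,0,0,0,0,8],
    [0,0,0,0,0,0,8],
  ],
)

```text
time: 17.1
position: [0.4494, 0.1159, 0.1167]
eef_rot: [39.1, 90.0, 32.1]
wrist_force: [0.7, 0.9, -0.1]
opening: 0.261
```

Emit:
jog_arm(
  moves=[
    [0,0,0,0,0,0,8],
    [0,0,0,0,0,0,8],
  ],
)

```text
time: 17.3
position: [0.4494, 0.1167, 0.1167]
eef_rot: [70.0, 89.9, 63.0]
wrist_force: [0.8, 4.6, -0.5]
opening: 0.162
```

Emit:
jog_arm(
  moves=[
    [0,0,0,0,0,0,8],
    [0.004,0.035,0,0,0,0,8],
    [0.005,0.045,0,0,0,0,8],
    [0.005,0.045,0,0,0,0,8],
    [0.004,0.035,0,0,0,0,8],
  ],
)

```text
time: 17.8
position: [0.4526, 0.1404, 0.1167]
eef_rot: [-4.0, 89.9, -11.0]
wrist_force: [2.8, -1.8, 2.1]
opening: 0.154
```

Emit:
jog_arm(
  moves=[
    [0.002,0.02,0,0,0,0,8],
    [0,0,0,0,0,0,8],
  ],
)

```text
time: 18.0
position: [0.4529, 0.1426, 0.1167]
eef_rot: [-40.8, 89.9, -47.8]
wrist_force: [3.5, -3.2, 3.1]
opening: 0.159
```

Emit:
jog_arm(
  moves=[
    [0.002,0.02,0,0,0,0,8],
    [0.001,0.013,0,0,0,0,8],
    [0,0,0,0,0,0,8],
  ],
)

```text
time: 18.3
position: [0.4529, 0.1428, 0.1166]
eef_rot: [-96.2, 89.6, -103.3]
wrist_force: [-1.2, -20.3, 12.3]
opening: 0.155
```

The thumb piece is at its hard stop: 26 mm travelled, then 20 N. I'll ease off, release and return to the knob.

Emit:
jog_arm(
  moves=[
    [-0.003,-0.025,0,0,0,0,8],
    [0,0,0,0,0,0,35],
    [0,0,0,0,0,0,40],
    [0,0,0,0,0,0,40],
  ],
)

```text
time: 18.7
position: [0.4516, 0.1447, 0.1161]
eef_rot: [-179.2, 89.9, 173.9]
wrist_force: [0.2, -0.2, -0.9]
opening: 0.346
```

Emit:
jog_arm(
  moves=[
    [0,0,0.1,0,0,0,45],
    [0,0,0.25,0,0,0,60],
    [0,0,0.18,0,0,0,70],
    [0.06,-0.26,0,0,0,0,70],
    [0.06,-0.28,0,0,0,0,70],
  ],
)

```text
time: 19.2
position: [0.4706, 0.064, 0.1967]
eef_rot: [41.9, 89.9, 35.1]
wrist_force: [0.9, -0.2, -0.8]
opening: 0.765
```

```bash
python3 -c "
from m import *
plan([.4902,-.0098,.1133])
s=snap('top');P=cloud(s).reshape(-1,3); h=cv2.cvtColor(s['pixels'],cv2.COLOR_RGB2HSV).reshape(-1,3).astype(int)
for n in('top','side'):
  s=snap(n);P=cloud(s).reshape(-1,3); h=cv2.cvtColor(s['pixels'],cv2.COLOR_RGB2HSV).reshape(-1,3).astype(int)
  m=(abs(P[:,0]-.45)<.03)&(abs(P[:,1]-.13)<.05)&(P[:,2]>.12)&((h[:,0]<6)|(h[:,0]>174))&(h[:,1]>150)&(h[:,2]>80); q=P[m]
  if len(q): print(n,len(q),q.min(0).round(4),q.max(0).round(4))
"
```

```text
t 19.2 pos [0.4706 0.064  0.1967] F [ 0.9 -0.2 -0.8] open 66.6 J7 [-41.  -3.  27. 108.   1.  75.  69.]
delta mm [ 19.6 -73.8 -83.4] units [ 0.13  -0.492 -0.556] rot units [-0.0003  0.0004 -0.0014] deg [-0.1  0.1 -0.3]
top 242 [0.4206 0.0802 0.6432] [0.4798 0.1042 0.6604]
side 43 [0.4451 0.0846 0.1267] [0.4573 0.1457 0.6537]
```

Emit:
jog_arm(
  moves=[
    [0.07,-0.26,0,0,0,0,75],
    [0.058,-0.22,0,0,0,0,75],
    [0,0,-0.1,0,0,0,75],
    [0,0,-0.2,0,0,0,70],
    [0,0,-0.17,0,0,0,60],
  ],
)

```text
time: 19.85
position: [0.4893, -0.0075, 0.1243]
eef_rot: [120.3, 90.0, 113.4]
wrist_force: [0.6, -0.4, 0.2]
opening: 0.779
```

Emit:
jog_arm(
  moves=[
    [0,0,-0.08,0,0,0,55],
    [0,0,0,0,0,0,55],
  ],
)

```text
time: 20.05
position: [0.4882, -0.0081, 0.1121]
eef_rot: [-160.9, 89.8, -167.9]
wrist_force: [-0.1, 0.3, 0.5]
opening: 0.659
```

```bash
python3 -c "
from m import *
plan([.4902,-.0098,.1133])"
```

```text
t 20.05 pos [ 0.4882 -0.0081  0.1121] F [-0.1  0.3  0.5] open 57.3 J7 [-36.   3.  33. 113.  -2.  65.  81.]
delta mm [ 2.  -1.7  1.2] units [ 0.013 -0.012  0.008] rot units [ 0.0002 -0.001  -0.0004] deg [ 0.  -0.2 -0.1]
```

Emit:
jog_arm(
  moves=[
    [0.01,-0.01,0.005,0,0,0,40],
    [0,0,0,0,0,0,30],
    [0,0,0,0,0,0,20],
    [0,0,0,0,0,0,20],
    [0,0,0,0,0,0,20],
  ],
)

```text
time: 20.55
position: [0.4915, -0.01, 0.1148]
eef_rot: [42.7, 89.9, 35.7]
wrist_force: [-0.3, 1.4, 3.4]
opening: 0.327
```

Emit:
jog_arm(
  moves=[
    [0,0,0,0,0,0,20],
    [0,0,0,0,0,0,20],
    [0.003,0,0.02,0,0,0,20],
    [0.004,0,0.02,0,0,0,20],
    [0.005,0,0.02,0,0,0,20],
  ],
)

```text
time: 21.05
position: [0.4935, -0.0103, 0.1233]
eef_rot: [-1.2, 89.9, -8.2]
wrist_force: [5.7, 2.1, -5.3]
opening: 0.325
```

Emit:
jog_arm(
  moves=[
    [0.006,-0.001,0.025,0,0,0,20],
    [0,0,0,0,0,0,20],
  ],
)

```text
time: 21.25
position: [0.4946, -0.0105, 0.1273]
eef_rot: [3.9, 89.9, -3.1]
wrist_force: [6.5, 2.0, -4.8]
opening: 0.326
```

The lid swings free now. I'll compute the arc to 45°.

```bash
python3 -c "
from h import *
f=lambda t:np.array([-.185*np.cos(t)+.042*np.sin(t),.185*np.sin(t)+.042*np.cos(t)])
t=np.linspace(.069,.80,13); a=np.array([f(k) for k in t]); d=np.diff(a,axis=0)/.15
print(np.c_[t[1:],d[:,0]*.9925,-d[:,0]*.122,d[:,1]].round(3)); print(a[-1]-f(0), f(.785)-f(0))
plan([.4902,-.0098,.1133])"
```

```text
[[ 0.13   0.024 -0.003  0.073]
 [ 0.191  0.029 -0.004  0.071]
 [ 0.252  0.033 -0.004  0.07 ]
 [ 0.313  0.037 -0.005  0.067]
 [ 0.374  0.041 -0.005  0.065]
 [ 0.435  0.045 -0.006  0.062]
 [ 0.495  0.049 -0.006  0.059]
 [ 0.556  0.052 -0.006  0.056]
 [ 0.617  0.055 -0.007  0.053]
 [ 0.678  0.058 -0.007  0.05 ]
 [ 0.739  0.061 -0.008  0.046]
 [ 0.8    0.064 -0.008  0.042]]
[0.08623821 0.11997256] [0.08381983 0.11847297]
t 21.25 pos [ 0.4946 -0.0105  0.1273] F [ 6.5  2.  -4.8] open 28.3 J7 [-36.   3.  33. 111.  -2.  66.  81.]
delta mm [ -4.4   0.7 -14. ] units [-0.029  0.005 -0.093] rot units [ 0.      0.0005 -0.    ] deg [ 0.   0.1 -0. ]
```

Emit:
jog_arm(
  moves=[
    [0.024,-0.003,0.073,0,0,0,20],
    [0.029,-0.004,0.071,0,0,0,20],
    [0.033,-0.004,0.07,0,0,0,20],
    [0.037,-0.005,0.067,0,0,0,20],
  ],
)

```text
time: 21.65
position: [0.512, -0.0129, 0.1695]
eef_rot: [-174.4, 89.9, 178.6]
wrist_force: [2.9, 3.3, -5.7]
opening: 0.331
```

Emit:
jog_arm(
  moves=[
    [0.041,-0.005,0.065,0,0,0,20],
    [0.045,-0.006,0.062,0,0,0,20],
    [0.049,-0.006,0.059,0,0,0,20],
    [0.052,-0.006,0.056,0,0,0,20],
  ],
)

```text
time: 22.05
position: [0.5402, -0.0167, 0.2061]
eef_rot: [-166.9, 89.9, -173.9]
wrist_force: [-1.8, 1.1, -1.3]
opening: 0.329
```

Emit:
jog_arm(
  moves=[
    [0.055,-0.007,0.053,0,0,0,20],
    [0.058,-0.007,0.05,0,0,0,20],
    [0.061,-0.008,0.046,0,0,0,20],
    [0.045,-0.006,0.03,0,0,0,20],
    [0,0,0,0,0,0,20],
  ],
)

```text
time: 22.55
position: [0.5739, -0.0213, 0.2331]
eef_rot: [-50.0, 89.9, -57.0]
wrist_force: [-5.3, 1.6, 3.5]
opening: 0.323
```

```bash
python3 -c "
from m import *
plan([.490+.0838*.9925,-.0098-.0838*.122,.1133+.1185])
s=snap('side'); save(s,'final.png'); pot(s,(.4515,-.2465),.02)
P=cloud(s).reshape(-1,3); o=np.array([.5718,.0407]); a=np.radians(-7); d=P[:,:2]-o; bx=d[:,0]*np.cos(a)+d[:,1]*np.sin(a); by=-d[:,0]*np.sin(a)+d[:,1]*np.cos(a)
h=cv2.cvtColor(s['pixels'],cv2.COLOR_RGB2HSV).reshape(-1,3).astype(int)
m=(bx>-.1)&(bx<.09)&(by>-.165)&(by<-.1)&(P[:,2]>.14)&(h[:,2]>110)&(h[:,0]>10)&(h[:,0]<25)
print(m.sum()); c=np.polyfit(bx[m],P[m,2],1); print('lid slope deg',np.degrees(np.arctan(-c[0])))"
```

```text
t 22.55 pos [ 0.5739 -0.0213  0.2331] F [-5.3  1.6  3.5] open 28.1 J7 [-33.  10.  35.  93.  -6.  80.  86.]
delta mm [-0.8  1.3 -1.3] units [-0.005  0.009 -0.008] rot units [0.0003 0.0002 0.0002] deg [0.1 0.  0. ]
pot 268 0.4513 -0.2477 0.0332 z [0.08   0.0834 0.0862]
471
lid slope deg 41.766955880256035
```

View pics/final.png

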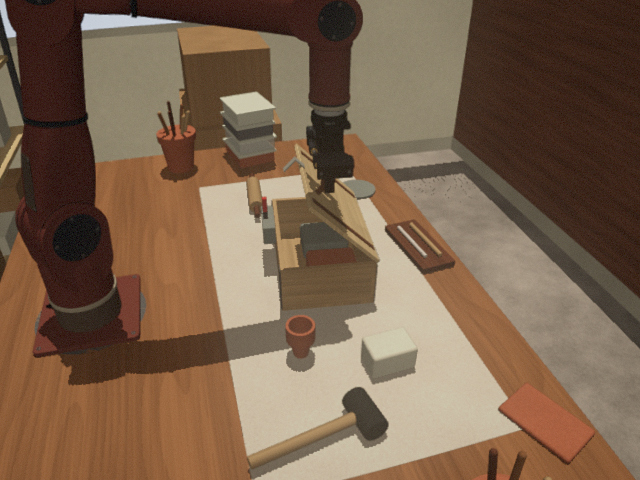

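The final view shows the lid half open, with edges running from (305,155) to (372,250), held at the knob. The nested pots stand at (300,338), and the roller, clay block and mallet have not moved. I'll check it holds still, then hand in.

Emit:
jog_arm(
  moves=[
    [0,0,0,0,0,0,20],
    [0,0,0,0,0,0,20],
    [0,0,0,0,0,0,20],
    [0,0,0,0,0,0,20],
    [0,0,0,0,0,0,20],
  ],
)

```text
time: 23.1
position: [0.5726, -0.0211, 0.2322]
eef_rot: [-140.8, 90.0, -147.8]
wrist_force: [-4.8, -1.3, 3.7]
opening: 0.324
```

```bash
python3 -c "
from h import *
s=status.sense(); print(s['position'],s['opening'],s['qvel'].round(2)); print(job_done())"
```

```text
[ 0.57258309 -0.02110444  0.23223688] 0.3243341997276361 [-0.01 -0.04  0.04 -0.    0.01  0.01 -0.  ]
the job is handed in; nothing more can be done
None
```

The job is done and handed in at about 23 s, with the arm still holding the lid about half open.

- **Pots:** The small pot is nested upright in its twin and released. Its rim measured about 85 mm above the bench, as it should when fully down, and it lined up with the twin to about 2 mm.
- **Catch:** The first tug on the knob stopped hard after about 7 mm at 28 N, so the lid was caught. I slid the red thumb piece its full 26 mm to the hard stop, and the second tug lifted freely.
- **Lid:** The arm was still and the grip steady at hand-in. The knob's position puts the lid at about 45°, while a rough slope from the depth image said 42°.
- **Other objects:** In the last picture the mallet, clay block and roller stand where they were. I did not measure them again at the end.

**Checks that disagreed:**
- The first two attempts to grip the pot closed above its rim, because the real fingertips sit about 33 mm higher than the reported tool point. The pot did not move, and I allowed for the difference from then on.
- Gripped objects also read about 2 mm narrower than the given sizes.

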